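Fit the ejector plate, spacer and slicing disc on a vegetable cutter's drive spindle

TASK

Set up the vegetable cutter: thread the white ejector plate, then the steel spacer ring, then the slicing disc onto its drive spindle, hub up, each fully home before the next. Plate and disc have square bores: rest each lightly on its square drive, turn it until it drops in and never force it. Let go of everything and leave the other things on the worktop alone.

Things in the scene. Friction and masses are not known exactly. Their poses are not given: they have to be found in the camera images.
- machine: Vegetable cutter, lid off, fixed: white base 290 x 216 mm, round open metal bowl (inner radius 88 mm, rim 98 mm above the worktop) with a chute on its -x side, motor housing (118 mm high, knobs to 138 mm) 105 to 177 mm from the spindle on its +x side. Origin on the spindle axis at worktop height, z up. More than 60 N between the cutter and a part being fitted damages the drive.
- seat (a point): Foot of the upright stepped steel spindle in the middle of the bowl: on its axis, on top of a 60 mm flange, 66 mm above the worktop. The ejector plate seats here. Upwards from here: a 24 mm square drive, 10 mm high (head chamfered 1.6 mm a side over 2 mm), then a plain round part 22 mm in diameter, 36 mm high (head tapered over the last 8 mm). Its axes are those of the housing, not of the squares.
- spindle_top (a point): Top of the spindle on its axis, 61 mm above the seat: the head of a 14 mm square drive, 15 mm high, chamfered 1.6 mm a side over 2.5 mm. Both squares stand at the same angle, but where the motor happened to stop: unknown, not reported and never in line with the housing. The geared motor holds the spindle against up to 0.6 N m. This point's axes are those of the housing.
- ejector_plate: White plastic ejector plate, 160 g: disc 152 mm across, 4 mm thick, low ribs (to 8 mm) and a round hub 46 mm across, 38 mm high overall, to grip from above. A square bore 26 mm wide, flats square to the body's x and y, runs right through the hub and fits the lower square. Origin: centre of the underside, z up. Home: origin at the seat; not turned in, it rests about 10 mm higher.
- spacer: Plain steel spacer ring, 60 g, 44 mm outside diameter, round bore 23.5 mm, 10 mm thick, lying flat. Origin: centre of its underside. It slides over the round part of the spindle and rests on the ejector plate's hub, its origin then 38 mm above the seat. It holds the slicing disc at its height.
- slicing_disc: Metal slicing disc, 340 g: 150 mm across, 4 mm thick, two low blades on top, round grey hub 40 mm across and 38 mm high overall, closed on top, to grip from above. Its underside has a square bore 16 mm wide, 22 mm deep, flats square to the body's x and y, for the upper square. Origin: centre of the underside, z up. Home: origin 48 mm above the seat; not turned in, about 13 mm higher.
- portion_cup: Empty steel portion cup, 61 mm across, 37 mm high, behind the work; leave it alone. Origin at the centre of its underside.
- salt_shaker: Salt shaker, 44 mm in diameter, 90 mm high; leave it alone. Origin at the centre of its underside.
Mind the look-alikes: they are no part of the job. Leave any brown look-alike of the ejector_plate alone.

How it is judged:
By the outcome, as a careful person would: the job done as asked, in the order asked, and still so for the second after the job is handed in, with the robot touching nothing.
It also fails if it takes over 72 s, if anything falls off the work surface, if the arm or the gripper's body presses on something with over 40 N, if the wrist force passes 120 N, or if a joint passes its speed limit or range.

ROBOT

A 6-joint arm with a two-finger parallel gripper is mounted at the origin on a cart in front of the work surface, level with it; the furniture and walls round the work are solid. World frame = base frame: x ahead of the robot, y to its left, z up, the work surface at z = 0. Lengths are in m, angles in rad, forces in N, time in s.
With the tool pointing down it reaches from about 0.3 to 0.95 m from the base axis. Payload 3.1 kg.
Tool frame: the origin (TCP) lies midway between the tips of the shut fingers; the grasp point (between the pads) lies 19 mm behind it; z points along the fingers, y is the line along which they close (so a half turn about z gives the same grasp; the last joint's range is limited). The gripper opens to 85 mm and grips with 20 to 120 N. Pads are 22 mm wide; open, the fingers measure 114 mm over their backs; the gripper's body (76 mm by 85 mm) begins 54 mm behind the grasp point. The pads swing forward as they close: fully open they stand 13 mm farther back than shut.
Start: joints at [-1.342, 0.308, 1.634, -0, 1.2, -0.07], TCP at [0.184, -0.597, 0.231] pointing down, gripper open.
Joint ranges: [-3.06, 3.06], [-0.79, 1.96], [0.05, 2.63], [-1.19, 4.34], [0.05, 2.64], [-2.94, 2.94]. Speed limits (rad/s): [2.79, 2.79, 3.14, 3.14, 3.14, 3.14].

INTERFACE

Orientations are given as a rotation vector (axis times angle).
In Python, from rig import bot, eyes, close_job gives the robot as it stands.
- The arm moves only by the shell command python3 -m jog 'ROWS' [FORCE]. ROWS is JSON, a list of rows, each a list of 5 numbers: the shift along the tool's x, y, z as a fraction of full scale, then the turn about the tool's z as a fraction of full scale, then the opening, from 0 (shut) to 1 (fully open). A call has 1 to 12 rows; each row shifts and turns the commanded pose from where the row before left it, along the tool's axes as they then stand; what a row does not reach is not made up. Full scale, the value 1, is 2.5 cm for a shift and 5 degrees for a turn. A row lasts 1/10 s, in which the tool goes at most 50 mm and 8.59 degrees, less where a joint would pass 70% of its speed; a pose out of reach is approached as far as the arm can. A call with a number of a shift or a turn outside -1 to 1 is refused whole. A call with a gripper value outside its range is refused whole. The fingers move at their own pace and stop on an object; FORCE is the grip in N (left out, the last holds). Time passes only in rows, so rows that do not move let the fingers close. It gives the time, the measured TCP pose, the force, the opening and the grip force at its end, in the units of the state.
- bot.sense(): the state, without advancing time (a new reading comes with each control period).
- eyes.get_image(name): name is "scene" or "top" or "wrist"; returns the picture (420x560x3 uint8, blue, green, red); there is no depth.
- eyes.get_calibration(name): a dict with "K" (3x3 intrinsics, pixels), "D" ([k1, k2, p1, p2, k3] as OpenCV has them; the pictures are not rectified), "pose" (4x4, takes a point from camera to world coordinates). Camera axes: x right, y down, z forward; pixel columns grow to the right and rows downward; lengths in m; the calibration is good to about 2 mm. A picture is of the moment at which its call begins: read the wrist's pose just before it. get_calibration takes no time and is no camera call; for the wrist camera it gives the pose at the moment of the call.
- close_job(): hands the job in; it is judged then, once.
The state is a dict: "t": time; "joints": joint angles; "qvel": joint speeds; "joint_efforts": joint torques, N m; "position": TCP position; "tool_rot": TCP orientation; "contact_force": force on the tool from outside, world axes, zero at the start; "wrist_torque": the same for the moment, N m; "opening": finger opening in m; "grasp_force": force on a finger pad.
Only numpy, scipy, OpenCV 4.12 (cv2) and the standard library are available. Lean on these libraries where they do the work, as an engineer would, in place of code of your own. Each camera call takes 0.05 s, during which the arm holds its last target. There are 200 camera calls.

## Working session

There is one attempt and no reset: what is moved stays moved. The work goes in short steps, Python scripts to look and compute and a shell command to move; the robot and the scene stay as the last step left them, time stands still between calls to the robot, and variables do not carry over. Pictures are saved under pics/ and viewed, at most 10 in all, crops included, and the job is handed in when it is done.

```bash
ls; mkdir -p pics; cat > h.py <<'E'
import numpy as np,cv2
from rig import bot,eyes
from scipy.spatial.transform import Rotation as R
def ray(name,px,z,cal=None):
    c=cal or eyes.get_calibration(name); P=np.array(c["pose"])
    u=cv2.undistortPoints(np.array(px,float).reshape(-1,1,2),np.array(c["K"]),np.array(c["D"]))[:,0]
    d=np.c_[u,np.ones(len(u))]@P[:3,:3].T
    o=P[:3,3]; return o+d*((z-o[2])/d[:,2])[:,None]
def proj(name,pts,cal=None):
    c=cal or eyes.get_calibration(name); P=np.linalg.inv(np.array(c["pose"]))
    return cv2.projectPoints(np.array(pts,float).reshape(-1,1,3),cv2.Rodrigues(P[:3,:3])[0],P[:3,3],np.array(c["K"]),np.array(c["D"]))[0][:,0]
E
python3 - <<'E'
from h import *
for n in("top","scene"):
    im=eyes.get_image(n);cv2.imwrite(f"pics/{n}0.png",im);print(n,np.round(eyes.get_calibration(n)["pose"],3))
s=bot.sense();print(s)
E
```

```text
pics
top [[ 2.000e-03 -9.990e-01  4.700e-02  5.080e-01]
 [-1.000e+00 -1.000e-03  2.500e-02  4.000e-02]
 [-2.500e-02 -4.700e-02 -9.990e-01  1.059e+00]
 [ 0.000e+00  0.000e+00  0.000e+00  1.000e+00]]
scene [[-0.593 -0.327  0.735 -0.504]
 [-0.805  0.253 -0.537  0.84 ]
 [-0.01  -0.91  -0.414  0.718]
 [ 0.     0.     0.     1.   ]]
{'t': 0.1, 'joints': array([-1.34171524e+00,  3.08931310e-01,  1.63505013e+00, -5.54807166e-06,
        1.19968910e+00, -6.96658646e-02]), 'qvel': array([ 0.00171232, -0.00222122, -0.0027579 , -0.00238314, -0.00156461,
        0.00022111]), 'joint_efforts': array([-5.22867813e-04, -4.16408622e+01, -2.77644593e+01, -3.68316466e-05,
        4.03110345e-03,  1.48838348e-05]), 'position': array([ 0.18377666, -0.59659855,  0.23015792]), 'tool_rot': array([-3.10456118e+00, -4.67222416e-01,  2.67801009e-04]), 'contact_force': array([0.44413503, 0.03611282, 0.4579358 ]), 'wrist_torque': array([ 0.00245194,  0.02107443, -0.04320335]), 'grasp_force': 0.0, 'opening': 0.08491832458317494}
```

View pics/top0.png

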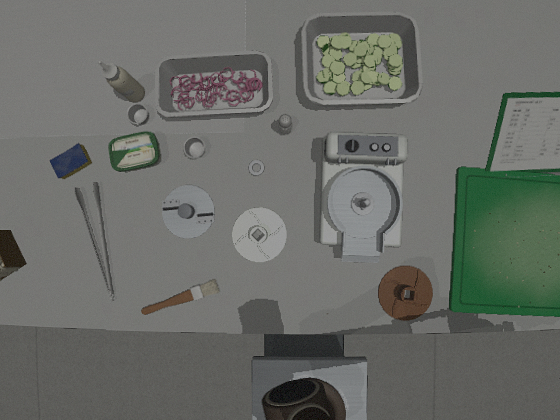

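View pics/scene0.png

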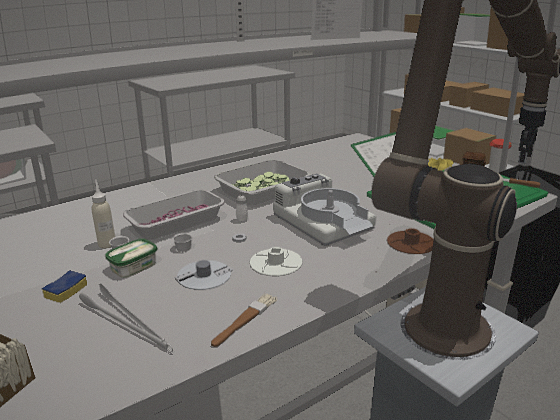

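Candidates in the top view: for the plate, white disc (259,235) versus the brown look-alike (405,292). The slicing disc with grey hub and blades is at (188,211). The spacer is the ring at (257,168), against the cups at (195,148) and (139,115). The spindle is at (363,203) and the shaker at (285,123). I choose the white disc and check it in a close crop.

```bash
python3 - <<'E'
from h import *
im=cv2.imread("pics/top0.png")
cv2.imwrite("pics/crop0.png",cv2.resize(im[140:275,150:410],None,fx=3,fy=3,interpolation=cv2.INTER_CUBIC))
for n,p,z in(("plate",(259,235),.004),("platehub",(258,234),.038),("disc",(188,211),.004),("dischub",(186,211),.038),("spacer",(257,168),.01),("spindletop",(363,203),.127)):
    print(n,np.round(ray("top",[p],z)[0],4))
g=cv2.cvtColor(im,cv2.COLOR_BGR2GRAY)
for n,(x,y),r0,z in(("plate",(259,235),30,.004),("disc",(188,211),30,.004),("spacer",(257,168),11,.01)):
    k=g[y-r0-4:y+r0+5,x-r0-4:x+r0+5]; _,m=cv2.threshold(k,0,255,cv2.THRESH_OTSU)
    m=cv2.morphologyEx(m,cv2.MORPH_CLOSE,np.ones((5,5)) if r0>20 else np.ones((1,1)))
    c=max(cv2.findContours(m,cv2.RETR_EXTERNAL,cv2.CHAIN_APPROX_NONE)[0],key=cv2.contourArea)
    e=cv2.fitEllipse(cv2.convexHull(c)); px=(e[0][0]+x-r0-4,e[0][1]+y-r0-4)
    print(n,px,e[1],np.round(ray("top",[px],z)[0],4))
c=eyes.get_calibration("wrist");s=bot.sense();T=np.eye(4);T[:3,:3]=R.from_rotvec(s["tool_rot"]).as_matrix();T[:3,3]=s["position"]
print(np.round(np.linalg.inv(T)@c["pose"],4),c["K"])
print(np.round(T[:3,:3],3))
E
```

```text
plate [0.4912 0.1383 0.004 ]
platehub [0.4944 0.1378 0.038 ]
disc [0.557  0.3371 0.004 ]
dischub [0.5554 0.333  0.038 ]
spacer [0.6756 0.1443 0.01  ]
spindletop [ 0.5712 -0.1257  0.127 ]
plate (258.9811820983887, 234.35007858276367) (54.21567153930664, 54.58967208862305) [0.493  0.1384 0.004 ]Traceback (most recent call last):
  File "<stdin>", line 11, in <module>
cv2.error: OpenCV(4.12.0) /io/opencv/modules/imgproc/src/shapedescr.cpp:361: error: (-201:Incorrect size of input array) There should be at least 5 points to fit the ellipse in function 'fitEllipseNoDirect'
```

View pics/crop0.png

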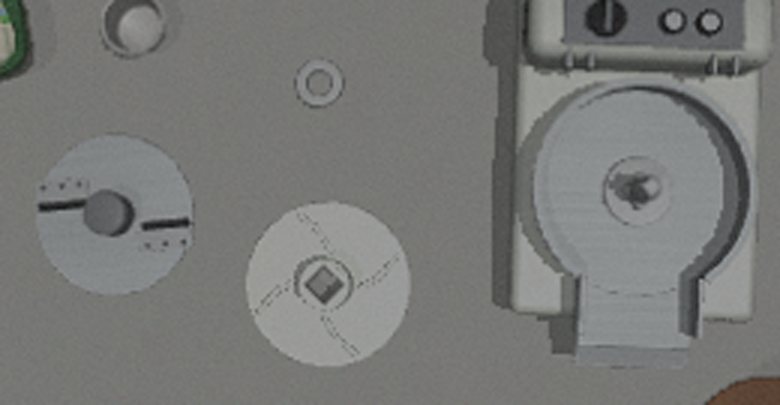

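The crop shows the white plate at (259,235) with its diamond-like square bore. The grey-hubbed slicing disc, the ring and the bowl with its flange at (362,203) are clear too. The choice is confirmed.

```bash
cat >> h.py <<'E'
def tool():
    s=bot.sense();T=np.eye(4);T[:3,:3]=R.from_rotvec(s["tool_rot"]).as_matrix();T[:3,3]=s["position"];return T
def yaw():
    T=tool();return np.degrees(np.arctan2(T[1,0],T[0,0]))
def need(xyz):
    T=tool();d=T[:3,:3].T@(np.array(xyz)-T[:3,3]);print("t",round(bot.sense()["t"],2),"at",np.round(T[:3,3],4),"yaw %.2f"%yaw(),"tilt",np.round(T[:2,2],4),"units",np.round(d/.025,2))
E
python3 - <<'E'
from h import *
T=tool();c=eyes.get_calibration("wrist");print(np.round(np.linalg.inv(T)@c["pose"],4),np.round(c["K"],1))
need([.571,-.125,.26]);need([.494,.138,.2])
E
```

```text
[[-0.000e+00 -9.512e-01 -3.085e-01  7.820e-02]
 [ 1.000e+00  4.000e-04 -1.400e-03 -3.000e-04]
 [ 1.400e-03 -3.085e-01  9.512e-01 -1.414e-01]
 [ 0.000e+00  0.000e+00  0.000e+00  1.000e+00]] [[343.4   0.  285.6]
 [  0.  343.4 207.5]
 [  0.    0.    1. ]]
t 0.1 at [ 0.1838 -0.5966  0.2302] yaw 17.12 tilt [-0.0005  0.002 ] units [ 20.36 -13.47  -1.16]
t 0.1 at [ 0.1838 -0.5966  0.2302] yaw 17.12 tilt [-0.0005  0.002 ] units [ 20.51 -24.43   1.26]
```

```bash
python3 -m jog '[[1,-0.66,0,0,1],[1,-0.66,0,0,1],[1,-0.66,0,0,1],[1,-0.66,0,0,1],[1,-0.66,0,0,1],[1,-0.66,0,0,1],[1,-0.66,0,0,1],[1,-0.66,0,0,1],[1,-0.66,0,0,1],[1,-0.66,0,0,1],[1,-0.66,0,0,1],[1,-0.66,0,0,1]]' && python3 -m jog '[[1,-0.66,0,0,1],[1,-0.66,0,0,1],[1,-0.66,0,0,1],[1,-0.66,0,0,1],[1,-0.66,0,0,1],[1,-0.66,0,0,1],[1,-0.66,0.4,0,1],[1,-0.66,0.8,0,1],[0.36,-0.27,0.3,0,1],[0,0,0,0,1],[0,0,0,0,1]]'
python3 - <<'E'
from h import *
im=eyes.get_image("wrist");cv2.imwrite("pics/w1.png",im);need([.571,-.125,.19])
print(proj("wrist",[[.571,-.125,.127],[.571,-.125,.066]]))
E
```

```text
t: 1.3
position: [0.4127, -0.3185, 0.2308]
tool_rot: [-3.106, -0.467, 0.001]
contact_force: [0.4, -0.0, -0.7]
opening: 0.0855
grasp_force: 0.0
t: 2.4
position: [0.5707, -0.1261, 0.1936]
tool_rot: [3.106, 0.468, -0.002]
contact_force: [-0.9, -0.2, -0.3]
opening: 0.0852
grasp_force: 0.0
t 2.45 at [ 0.5709 -0.1266  0.1942] yaw 17.09 tilt [-0.     -0.0007] units [ 0.02 -0.06  0.17]
[[284.1955318  222.13300375]
 [284.54522945 196.03790706]]
```

View pics/w1.png

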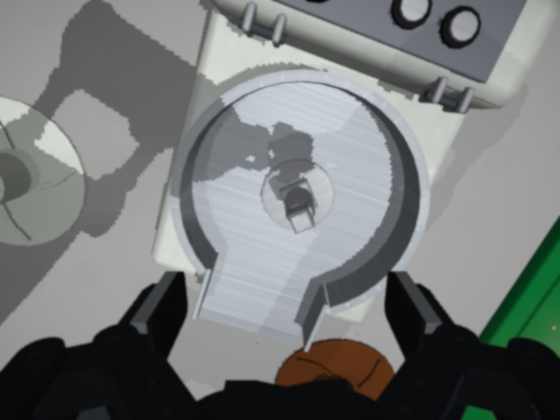

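Wrist view: bowl with flange centred about (297,197) and the spindle head about (301,222). I zoom in for the square's angle.

```bash
python3 - <<'E'
from h import *
im=cv2.imread("pics/w1.png")
k=cv2.resize(im[150:250,250:350],None,fx=6,fy=6,interpolation=cv2.INTER_CUBIC)
k=cv2.convertScaleAbs(k,alpha=1.5,beta=-40);cv2.imwrite("pics/w1z.png",k)
print(ray("wrist",[(297,197)],.066),ray("wrist",[(301,218)],.127))
E
```

```text
[[ 0.57321159 -0.13497049  0.066     ]] [[ 0.57690712 -0.13453056  0.127     ]]
```

View pics/w1z.png

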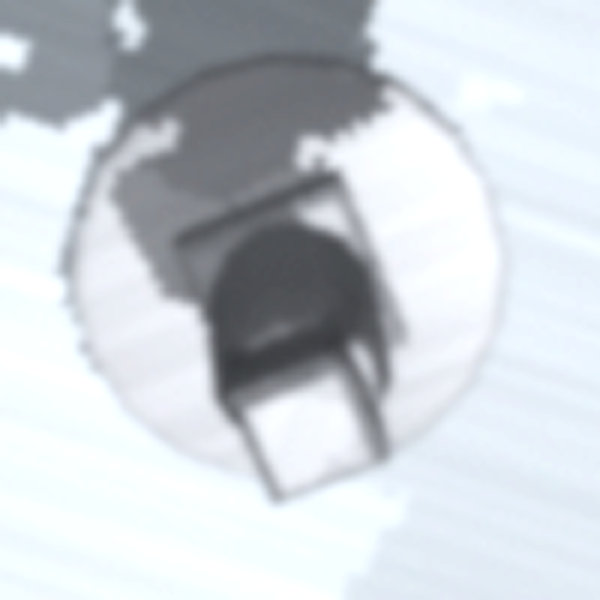

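```bash
python3 - <<'E'
from h import *
f=lambda p,z:ray("wrist",[(250+(a+.5)/6-.5,150+(b+.5)/6-.5) for a,b in p],z)
def ang(P,n):
    for i in range(len(P)-1):
        d=P[i+1]-P[i];print(n,"len %.1f ang %.1f"%(np.linalg.norm(d)*1e3,(np.degrees(np.arctan2(d[1],d[0])))%90))
t=f([(245,408),(338,362),(384,459),(278,500),(245,408)],.127);ang(t,"top");print(t[:4].mean(0))
l=f([(180,240),(335,178),(405,340)],.075);ang(l,"low");print((l[0]+l[2])/2)
print("flange",f([(285,264)],.066))
E
```

```text
top len 11.2 ang 44.9
top len 12.2 ang 42.2
top len 12.4 ang 39.8
top len 11.3 ang 36.0
[ 0.57457411 -0.13559241  0.127     ]
low len 21.8 ang 39.5
low len 24.1 ang 40.8
[ 0.57520198 -0.13527334  0.075     ]
flange [[ 0.57599326 -0.1341554   0.066     ]]
```

```bash
python3 - <<'E'
from h import *
print(ray("top",[(362.3,203.3)],.066))
need([.4935,.138,.16])
E
```

```text
[[ 0.57450539 -0.13465538  0.066     ]]
t 2.45 at [ 0.5709 -0.1266  0.1942] yaw 17.09 tilt [-0.     -0.0007] units [  0.15 -11.03   1.36]
```

```bash
python3 -m jog '[[0,-1,0,0,1],[0,-1,0,0,1],[0,-1,0,0,1],[0,-1,0,0,1],[0,-1,0,0,1],[0,-1,0,0,1],[0,-1,0,0,1],[0,-1,0,0,1],[0,-1,0.3,0,1],[0,-1,0.5,0,1],[0.15,-1,0.5,0,1],[0,0,0,0,1]]'
python3 - <<'E'
from h import *
im=eyes.get_image("wrist");cv2.imwrite("pics/w2.png",im);need([.4935,.138,.16])
p=proj("wrist",[[.4935,.138,.038]])[0];print(p)
x,y=p.astype(int)
k=cv2.resize(im[y-60:y+60,x-80:x+80],None,fx=5,fy=5,interpolation=cv2.INTER_CUBIC);cv2.imwrite("pics/w2z.png",k);print(x-80,y-60)
E
```

```text
t: 3.65
position: [0.4924, 0.139, 0.1607]
tool_rot: [-3.106, -0.469, 0.003]
contact_force: [-0.3, 0.2, 0.2]
opening: 0.0853
grasp_force: 0.0
t 3.7 at [0.4935 0.138  0.1614] yaw 17.18 tilt [-0.0003 -0.0006] units [ 0.   -0.    0.06]
[286.35951942 198.22149489]
206 138
```

View pics/w2z.png

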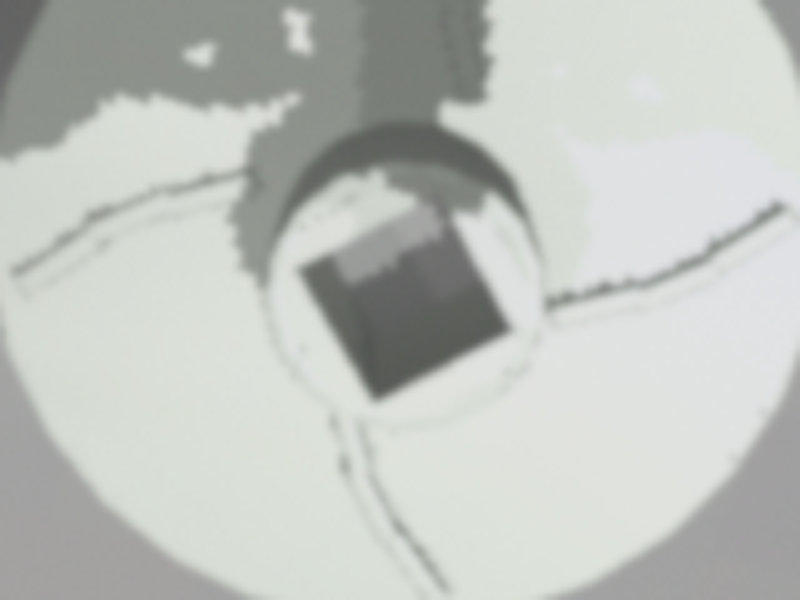

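The square bore has corners at (300,268), (440,200), (512,328) and (376,402) in the zoom, and the hub is well centred.

```bash
python3 - <<'E'
from h import *
q=[(300,268),(440,200),(512,328),(376,402),(300,268)]
P=ray("wrist",[(206+(a+.5)/5-.5,138+(b+.5)/5-.5) for a,b in q],.038)
for i in range(4):
    d=P[i+1]-P[i];print("len %.1f ang %.1f"%(np.linalg.norm(d)*1e3,np.degrees(np.arctan2(d[1],d[0]))%90))
c=P[:4].mean(0);print(c);need([c[0],c[1],.012])
E
```

```text
len 24.9 ang 43.7
len 24.2 ang 46.3
len 25.4 ang 47.2
len 25.7 ang 45.1
[0.49406264 0.13763681 0.038     ]
t 3.7 at [0.4935 0.138  0.1614] yaw 17.18 tilt [-0.0003 -0.0006] units [0.02 0.02 5.98]
```

```bash
python3 -m jog '[[0.02,0.02,1,0,1],[0,0,1,0,1],[0,0,1,0,1],[0,0,1,0,1],[0,0,1,0,1],[0,0,0.9,0,1],[0,0,0.2,0,1],[0,0,0,0,0.4],[0,0,0,0,0],[0,0,0,0,0],[0,0,0,0,0],[0,0,0,0,0]]' 40
```

```text
t: 4.9
position: [0.4963, 0.138, 0.0108]
tool_rot: [3.106, 0.468, 0.005]
contact_force: [-0.1, -1.5, 6.4]
opening: 0.0453
grasp_force: 40.9
```

```bash
python3 -m jog '[[0,0,-0.5,0,0],[0,0,-1,0,0],[0,0,-1,0,0],[0,0,-1,0,0],[0,0,-1,0,0],[0,0,-1,0,0],[0,0,-1,0,0],[0,0,0,0,0],[0,0,0,0,0]]'
python3 - <<'E'
from h import *
need([.5745,-.135,.165])
c=eyes.get_calibration("wrist");im=eyes.get_image("wrist");cv2.imwrite("pics/w3.png",im)
g=cv2.cvtColor(im,cv2.COLOR_BGR2GRAY);print(bot.sense()["opening"],bot.sense()["grasp_force"])
E
```

```text
t: 5.8
position: [0.4945, 0.1381, 0.1717]
tool_rot: [-3.106, -0.468, -0.002]
contact_force: [0.5, 0.0, -2.9]
opening: 0.0451
grasp_force: 41.5
t 5.8 at [0.4945 0.1381 0.1717] yaw 17.13 tilt [0.0013 0.0003] units [-0.16 11.38  0.27]
0.0453013512046583 41.53386991471052
```

```bash
python3 -m jog '[[0,0.6,0,0,0],[0,1,0,0,0],[0,1,0,0,0],[0,1,0,0,0],[0,1,0,0,0],[0,1,0,0,0],[0,1,0,0,0],[0,1,0,0,0],[0,1,0,0,0],[0,1,0,0,0],[0,1,0,0,0],[-0.16,0.8,0,0,0]]' && python3 -m jog '[[0,0,0,1,0],[0,0,0,0,0],[0,0,0,0,0]]'
python3 - <<'E'
from h import *
need([.5748,-.1353,.165])
c=eyes.get_calibration("wrist");im=eyes.get_image("wrist");cv2.imwrite("pics/w4.png",im)
p=proj("wrist",[tool()[:3,3]+[0,0,.027]])[0].astype(int);print(p)
x,y=p
cv2.imwrite("pics/w4z.png",cv2.resize(im[max(0,y-60):y+60,x-80:x+80],None,fx=5,fy=5,interpolation=cv2.INTER_CUBIC))
E
```

```text
t: 7.05
position: [0.574, -0.1379, 0.1692]
tool_rot: [-3.106, -0.466, 0.004]
contact_force: [-0.4, -0.4, -2.1]
opening: 0.0451
grasp_force: 41.6
t: 7.35
position: [0.5735, -0.136, 0.1696]
tool_rot: [-3.123, -0.333, 0.004]
contact_force: [0.2, 0.3, -1.2]
opening: 0.0449
grasp_force: 41.6
t 7.35 at [ 0.5735 -0.136   0.1696] yaw 12.19 tilt [-0.0029  0.0008] units [ 0.06 -0.02  0.19]
[286 308]
```

View pics/w4z.png

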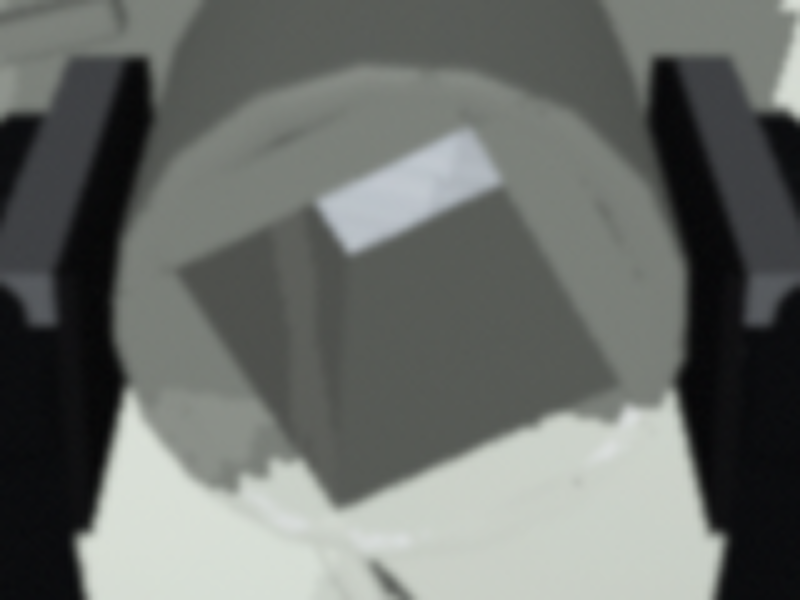

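The plate is held level and centred between the fingers. The bore corners are at (178,268), (468,128), (620,385) and (340,508) in the zoom.

```bash
python3 - <<'E'
from h import *
q=[(178,268),(468,128),(620,385),(340,508),(178,268)]
P=ray("wrist",[(206+(a+.5)/5-.5,248+(b+.5)/5-.5) for a,b in q],.198)
for i in range(4):
    d=P[i+1]-P[i];print("len %.1f ang %.1f"%(np.linalg.norm(d)*1e3,np.degrees(np.arctan2(d[1],d[0]))%90))
c=P[:4].mean(0);print(c);T=tool();e=np.array([.5748,-.1353,0])-[c[0],c[1],0];print(T[:3,:3].T@e/.025)
E
```

```text
len 25.0 ang 40.9
len 25.6 ang 40.5
len 25.0 ang 40.3
len 25.4 ang 40.7
[ 0.57230648 -0.13567244  0.198     ]
[ 0.10063652  0.00651522 -0.00021534]
```

```bash
python3 -m jog '[[0.09,0,0,0,0],[0,0,0.5,0,0],[0,0,0.5,0,0],[0,0,0.5,0,0],[0,0,0.5,0,0],[0,0,0.5,0,0],[0,0,0.4,0,0],[0,0,0,0,0],[0,0,0,0,0]]'; python3 -m jog '[[0,0,0.1,0,0],[0,0,0.1,0,0],[0,0,0.1,0,0],[0,0,0,0,0]]';python3 -m jog '[[0,0,0.1,0,0],[0,0,0.1,0,0],[0,0,0,0,0]]'
```

```text
t: 8.3
position: [0.5767, -0.1351, 0.0985]
tool_rot: [-3.124, -0.332, 0.001]
contact_force: [0.5, -0.5, -1.8]
opening: 0.0451
grasp_force: 41.6
t: 8.7
position: [0.5766, -0.1351, 0.0911]
tool_rot: [-3.124, -0.332, 0.001]
contact_force: [0.0, -0.0, -1.3]
opening: 0.0455
grasp_force: 41.6
t: 9.0
position: [0.5764, -0.135, 0.0858]
tool_rot: [-3.124, -0.332, 0.001]
contact_force: [-0.1, -0.3, -1.4]
opening: 0.0448
grasp_force: 41.6
```

```bash
python3 -m jog '[[0,0,0.1,0,0],[0,0,0,0,0]]'; python3 -m jog '[[0,0,0.1,0,0],[0,0,0,0,0]]';python3 -m jog '[[0,0,0.1,0,0],[0,0,0,0,0]]'
```

```text
t: 9.2
position: [0.5765, -0.1351, 0.0834]
tool_rot: [-3.124, -0.332, 0.001]
contact_force: [-1.3, 0.7, -1.1]
opening: 0.045
grasp_force: 41.6
t: 9.4
position: [0.5766, -0.1351, 0.0809]
tool_rot: [-3.124, -0.332, 0.001]
contact_force: [0.0, -0.1, -1.9]
opening: 0.0453
grasp_force: 41.6
t: 9.6
position: [0.5765, -0.1351, 0.0784]
tool_rot: [-3.124, -0.332, 0.001]
contact_force: [-0.3, 0.0, -2.4]
opening: 0.045
grasp_force: 41.6
```

It is dropping over the square freely, without force. I continue until the flange pushes back.

```bash
python3 -m jog '[[0,0,0.08,0,0],[0,0,0,0,0]]'; python3 -m jog '[[0,0,0.04,0,0],[0,0,0,0,0]]';python3 -m jog '[[0,0,0.04,0,0],[0,0,0,0,0]]'
```

```text
t: 9.8
position: [0.577, -0.1352, 0.0769]
tool_rot: [3.124, 0.332, 0.001]
contact_force: [0.6, 0.5, -0.5]
opening: 0.045
grasp_force: 41.6
t: 10.0
position: [0.577, -0.1353, 0.0768]
tool_rot: [3.124, 0.332, 0.0]
contact_force: [-2.2, 0.3, 4.8]
opening: 0.045
grasp_force: 42.1
t: 10.2
position: [0.577, -0.1352, 0.0768]
tool_rot: [-3.124, -0.332, 0.0]
contact_force: [-4.9, 0.9, 10.2]
opening: 0.045
grasp_force: 42.6
```

```bash
python3 -m jog '[[0,0,-0.1,0,1],[0,0,0,0,1],[0,0,0,0,1],[0,0,-0.3,0,1],[0,0,-1,0,1],[0,0,-1,0,1],[0,0,-1,0,1],[0,0,-1,0,1]]'
python3 - <<'E'
from h import *
need([.6756,.1443,.15])
E
```

```text
t: 11.0
position: [0.5768, -0.1351, 0.186]
tool_rot: [3.124, 0.332, 0.0]
contact_force: [-1.0, -0.2, 1.0]
opening: 0.0856
grasp_force: 0.0
t 11.0 at [ 0.5768 -0.1351  0.186 ] yaw 12.12 tilt [ 0.0001 -0.0001] units [  6.21 -10.1    1.44]
```

```bash
python3 -m jog '[[0.1,-1,0,0,1],[0.6,-1,0,0,1],[0.7,-1,0,0,1],[0.7,-1,0,0,1],[0.7,-1,0,0,1],[0.7,-1,0,0,1],[0.7,-1,0,0,1],[0.7,-1,0.3,0,1],[0.7,-1,0.5,0,1],[0.6,-1,0.6,0,1],[0,-0.1,0,0,1],[0,0,0,0,1]]'
python3 - <<'E'
from h import *
need([.6756,.1443,.15])
im=eyes.get_image("wrist");cv2.imwrite("pics/w5.png",im)
p=proj("wrist",[[.6756,.1443,.01]])[0].astype(int);x,y=p;print(p)
g=cv2.cvtColor(im,cv2.COLOR_BGR2GRAY)[y-50:y+50,x-50:x+50]
for th in(100,115,130,145,160):
    for sgn in (0,1):
        m=cv2.threshold(g,th,255,sgn)[1]
        for c in cv2.findContours(m,cv2.RETR_LIST,cv2.CHAIN_APPROX_NONE)[0]:
            A=cv2.contourArea(c)
            if A>200 and A<6000:
                e=cv2.fitEllipse(c)
                if e[1][0]/e[1][1]>.8:
                    px=(e[0][0]+x-50,e[0][1]+y-50);print(th,sgn,A,np.round(px,1),np.round(e[1],1),np.round(ray("wrist",[px],.01)[0],4))
cv2.imwrite("pics/w5z.png",cv2.resize(im[y-60:y+60,x-80:x+80],None,fx=4,fy=4))
E
```

```text
t: 12.2
position: [0.6747, 0.145, 0.149]
tool_rot: [3.123, 0.334, -0.003]
contact_force: [-0.5, -0.3, 0.4]
opening: 0.0856
grasp_force: 0.0
t 12.2 at [0.6747 0.145  0.149 ] yaw 12.22 tilt [-0.0017 -0.0006] units [ 0.03  0.03 -0.04]
[286 192]
145 0 219.0 [284.3 189.6] [24.2 27.3] [0.6774 0.1463 0.01  ]
160 0 289.0 [284.2 189.4] [25.8 28.2] [0.6776 0.1465 0.01  ]
```

```bash
python3 -m jog '[[0.1,-0.02,1,0,1],[0,0,1,0,1],[0,0,1,0,1],[0,0,1,0,1],[0,0,1,0,1],[0,0,0.7,0,1],[0,0,0.2,0,1],[0,0,0,0,1],[0,0,0,0,0.5]]'
python3 - <<'E'
from h import *
need([.6772,.146,.001])
E
```

```text
t: 13.15
position: [0.679, 0.1452, 0.0038]
tool_rot: [-3.124, -0.331, -0.004]
contact_force: [-0.2, -0.5, 0.2]
opening: 0.0732
grasp_force: 0.0
t 13.15 at [0.679  0.1452 0.0038] yaw 12.10 tilt [0.0026 0.0003] units [-0.06 -0.05  0.11]
```

```bash
python3 -m jog '[[-0.03,0,0.08,0,0.5],[0,0,0,0,0.2],[0,0,0,0,0],[0,0,0,0,0],[0,0,0,0,0],[0,0,0,0,0]]' 40; python3 -m jog '[[0,0,-0.3,0,0],[0,0,-1,0,0],[0,0,-1,0,0],[0,0,-1,0,0],[0,0,-1,0,0],[0,0,-1,0,0],[0,0,-1,0,0],[0,0,-0.7,0,0],[0,0,0,0,0],[0,0,0,0,0]]'
python3 - <<'E'
from h import *
need([.5767,-.1352,.165])
im=eyes.get_image("wrist");cv2.imwrite("pics/w6.png",im)
p=proj("wrist",[tool()[:3,3]+[0,0,.008]])[0].astype(int);print(p);x,y=p
cv2.imwrite("pics/w6z.png",cv2.resize(im[y-60:y+60,x-80:x+80],None,fx=5,fy=5,interpolation=cv2.INTER_CUBIC))
E
```

```text
t: 13.75
position: [0.6779, 0.1454, 0.002]
tool_rot: [-3.124, -0.332, -0.003]
contact_force: [-0.6, -1.5, 5.7]
opening: 0.0414
grasp_force: 39.9
t: 14.75
position: [0.6767, 0.1451, 0.175]
tool_rot: [3.124, 0.332, -0.0]
contact_force: [-0.1, 0.4, -1.3]
opening: 0.0416
grasp_force: 40.6
t 14.75 at [0.6767 0.1451 0.175 ] yaw 12.12 tilt [-0.0003 -0.0001] units [-6.26 10.12  0.4 ]
[286 282]
```

View pics/w6z.png

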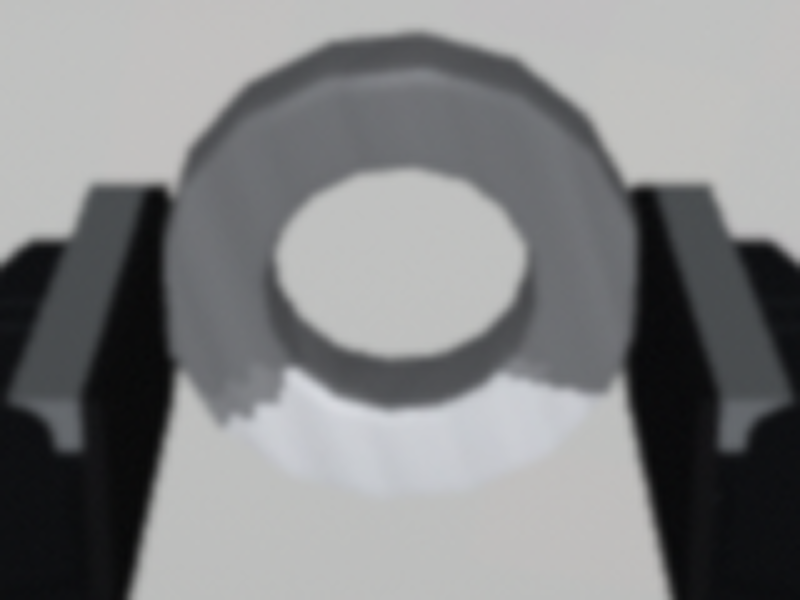

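The ring is held level. Its top face is centred at about (401,283) in the zoom, between the pads.

```bash
python3 - <<'E'
from h import *
c=ray("wrist",[(206+401.5/5-.4,222+282.5/5-.4)],.183)[0];T=tool()
print(c,"offset in tool",T[:3,:3].T@(c-T[:3,3]))
a=ray("wrist",[(206+165/5,222+56),(206+638/5,222+56)],.183);print(np.linalg.norm(a[0]-a[1]))
E
```

```text
[0.67886654 0.1459539  0.183     ] offset in tool [ 0.0030813  -0.00034441 -0.00925778]
0.041030353388524024
```

```bash
python3 -m jog '[[-0.1,1,0,0,0],[-0.6,1,0,0,0],[-0.7,1,0,0,0],[-0.7,1,0,0,0],[-0.7,1,0,0,0],[-0.7,1,0,0,0],[-0.7,1,0,0,0],[-0.7,1,0,0,0],[-0.7,1,0,0,0],[-0.7,1,0,0,0],[-0.1,0.2,0,0,0],[0,0,0,0,0]]'
python3 - <<'E'
from h import *
need([.5728,-.1362,.14])
E
```

```text
t: 16.0
position: [0.5728, -0.1383, 0.1736]
tool_rot: [-3.123, -0.328, 0.004]
contact_force: [-0.0, 0.0, -0.7]
opening: 0.0415
grasp_force: 40.6
t 16.0 at [ 0.5728 -0.1383  0.1736] yaw 11.99 tilt [-0.0027  0.0013] units [ 0.02 -0.08  1.34]
```

```bash
python3 -m jog '[[0,0,0.4,0,0],[0,0,0.5,0,0],[0,0,0.3,0,0],[0,0,0,0,0],[0,0,0,0,0]]'
python3 - <<'E'
from h import *
need([.5728,-.1362,.13])
E
```

```text
t: 16.5
position: [0.5739, -0.1371, 0.1445]
tool_rot: [-3.123, -0.333, 0.002]
contact_force: [-0.9, 0.2, 0.1]
opening: 0.0418
grasp_force: 40.6
t 16.5 at [ 0.5739 -0.1371  0.1445] yaw 12.17 tilt [-0.0012  0.0004] units [-0.03 -0.04  0.58]
```

```bash
python3 -m jog '[[-0.03,-0.04,0.2,0,0],[0,0,0.3,0,0],[0,0,0.2,0,0],[0,0,0,0,0]]';python3 -m jog '[[0,0,0.2,0,0],[0,0,0.15,0,0],[0,0,0,0,0]]';python3 -m jog '[[0,0,0.1,0,0],[0,0,0.1,0,0],[0,0,0,0,0]]';python3 -m jog '[[0,0,0.1,0,0],[0,0,0,0,0]]'
```

```text
t: 16.9
position: [0.5722, -0.1367, 0.1266]
tool_rot: [-3.123, -0.332, 0.003]
contact_force: [1.0, -0.1, 0.0]
opening: 0.0415
grasp_force: 40.6
t: 17.2
position: [0.5726, -0.1368, 0.1183]
tool_rot: [-3.124, -0.332, 0.002]
contact_force: [-0.5, -0.1, -0.4]
opening: 0.042
grasp_force: 40.6
t: 17.5
position: [0.5728, -0.1369, 0.1136]
tool_rot: [-3.124, -0.332, 0.001]
contact_force: [0.2, 0.6, -0.4]
opening: 0.0414
grasp_force: 40.6
t: 17.7
position: [0.5729, -0.1369, 0.1112]
tool_rot: [-3.124, -0.332, 0.001]
contact_force: [-1.0, 0.9, -0.6]
opening: 0.0414
grasp_force: 40.6
```

```bash
python3 -m jog '[[0,0,0.08,0,0],[0,0,0,0,0]]';python3 -m jog '[[0,0,0.06,0,0],[0,0,0,0,0]]';python3 -m jog '[[0,0,0.05,0,0],[0,0,0,0,0]]';python3 -m jog '[[0,0,0.04,0,0],[0,0,0,0,0]]'
```

```text
t: 17.9
position: [0.5729, -0.1369, 0.1093]
tool_rot: [-3.124, -0.332, 0.001]
contact_force: [0.0, 0.9, -0.3]
opening: 0.0414
grasp_force: 40.6
t: 18.1
position: [0.5729, -0.1369, 0.1078]
tool_rot: [-3.124, -0.332, 0.001]
contact_force: [0.2, 0.4, -0.5]
opening: 0.0414
grasp_force: 40.6
t: 18.3
position: [0.5731, -0.1369, 0.1067]
tool_rot: [-3.124, -0.331, -0.0]
contact_force: [-0.1, 1.2, -0.8]
opening: 0.0417
grasp_force: 40.6
t: 18.5
position: [0.5733, -0.1369, 0.106]
tool_rot: [-3.124, -0.332, -0.001]
contact_force: [-0.1, 1.3, 1.3]
opening: 0.0416
grasp_force: 40.8
```

```bash
python3 -m jog '[[0,0,0.02,0,0],[0,0,0,0,1],[0,0,0,0,1],[0,0,0,0,1],[0,0,-0.3,0,1],[0,0,-1,0,1],[0,0,-1,0,1],[0,0,-1,0,1],[0,0,0,0,1]]'
python3 - <<'E'
from h import *
need([.556,.335,.16])
im=eyes.get_image("wrist");cv2.imwrite("pics/w7.png",im)
c=(.575,-.135);p=proj("wrist",[[*c,.114]])[0].astype(int);print(p);x,y=p
cv2.imwrite("pics/w7z.png",cv2.resize(im[y-75:y+75,x-100:x+100],None,fx=4,fy=4,interpolation=cv2.INTER_CUBIC));print(x-100,y-75)
E
```

```text
t: 19.4
position: [0.5764, -0.1381, 0.1928]
tool_rot: [3.12, 0.331, 0.013]
contact_force: [-0.1, -0.1, 0.8]
opening: 0.0853
grasp_force: 0.0
t 19.4 at [ 0.5764 -0.1381  0.1928] yaw 12.12 tilt [ 0.0089 -0.0029] units [  3.17 -18.68   1.25]
[282 217]
182 142
```

View pics/w7z.png

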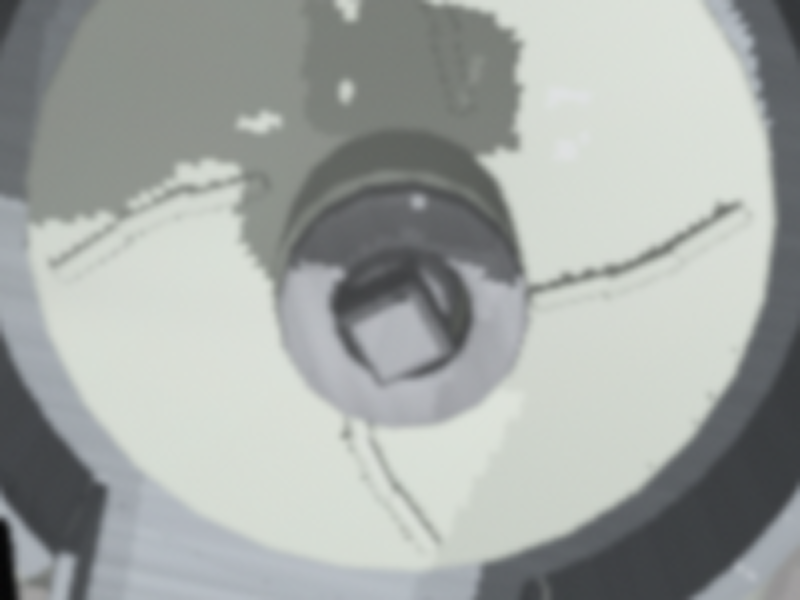

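The plate and ring are seated concentrically, and the square drive head shows in the ring bore at about (402,337) in the zoom. Next is the disc.

```bash
python3 -m jog '[[0,-0.6,0,0,1],[0.2,-1,0,0,1],[0.2,-1,0,0,1],[0.2,-1,0,0,1],[0.2,-1,0,0,1],[0.2,-1,0,0,1],[0.2,-1,0,0,1],[0.2,-1,0,0,1],[0.2,-1,0,0,1],[0.2,-1,0,0,1],[0.2,-1,0,0,1],[0.2,-1,0,0,1]]' && python3 -m jog '[[0.2,-1,0.3,0,1],[0.2,-1,0.5,0,1],[0.2,-1,0.5,0,1],[0.2,-1,0,0,1],[0.1,-1,0,0,1],[0,-1,0,0,1],[0,-1,0,0,1],[0,-0.1,0,0,1],[0,0,0,0,1]]'
python3 - <<'E'
from h import *
print("spindle",ray("top",[(0,0)],0)[0]*0)
need([.556,.335,.16]);print(np.round(bot.sense()["joints"],2))
im=eyes.get_image("wrist");cv2.imwrite("pics/w8.png",im)
p=proj("wrist",[[.556,.335,.038],[.556,.335,.004]]);print(p)
x,y=p[1].astype(int);k=im[max(0,y-140):y+140,x-170:x+170];print(x-170,max(0,y-140))
cv2.imwrite("pics/w8z.png",cv2.resize(k,None,fx=2.1,fy=2.1,interpolation=cv2.INTER_CUBIC))
E
```

```text
t: 20.65
position: [0.5636, 0.1597, 0.1856]
tool_rot: [-3.124, -0.332, 0.007]
contact_force: [0.1, -0.8, 0.5]
opening: 0.0855
grasp_force: 0.0
t: 21.55
position: [0.5487, 0.3367, 0.1535]
tool_rot: [3.122, 0.335, -0.005]
contact_force: [0.8, -0.1, -0.0]
opening: 0.0858
grasp_force: 0.0
spindle [0. 0. 0.]
t 21.55 at [0.5487 0.3367 0.1535] yaw 12.24 tilt [-0.003  -0.0018] units [ 0.27  0.13 -0.26]
[ 0.48  0.42  1.64 -0.    1.08  1.84]
[[289.28453738 192.81842372]
 [288.89062545 182.24650254]]
118 42
```

View pics/w8z.png

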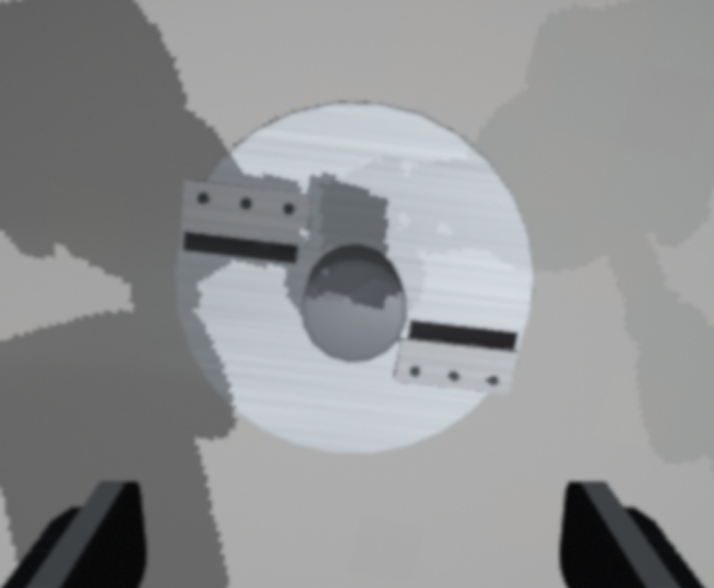

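The disc is centred at (354,277) in the zoom and its hub top at about (354,310). The two parallel blade slots give its yaw.

```bash
python3 - <<'E'
from h import *
f=lambda q,z:ray("wrist",[(118+(a+.5)/2.1-.5,42+(b+.5)/2.1-.5) for a,b in q],z)
for a,b in(((187,233),(298,247)),((183,248),(295,262)),((411,321),(518,334)),((408,337),(515,349)),((203,198),(289,209)),((415,371),(493,381))):
    P=f([a,b],.005);d=P[1]-P[0];print("%.1f"%(np.degrees(np.arctan2(d[1],d[0]))%90))
D=f([(177,277),(532,277),(354.5,101),(354.5,453)],.004);print(np.linalg.norm(D[1]-D[0]),np.linalg.norm(D[3]-D[2]),(D[2]+D[3])/2,(D[0]+D[1])/2)
h=f([(354,310)],.038)[0];print("hub",h);c=f([(354.5,277)],.004)[0]
need([h[0],h[1],.008]);need([*(D.mean(0)[:2]),.0085])
# refine spindle from w7: pose tilt stored not; skip
E
```

```text
4.9
4.9
5.0
5.5
4.9
4.4
0.14608811495063082 0.14856192728168097 [0.55743288 0.33739794 0.004     ] [0.56304281 0.33861356 0.004     ]
hub [0.55823095 0.3378471  0.038     ]
t 21.6 at [0.5493 0.336  0.1538] yaw 12.18 tilt [-0.0025 -0.0018] units [ 0.38 -0.01  5.83]
t 21.6 at [0.5493 0.336  0.1538] yaw 12.18 tilt [-0.0025 -0.0018] units [0.46 0.01 5.81]
```

```bash
python3 -m jog '[[0.38,0,0.8,0,1],[0,0,1,0,1],[0,0,1,0,1],[0,0,1,0,1],[0,0,1,0,1],[0,0,0.7,0,1],[0,0,0,0,1],[0,0,0,0,1]]'
python3 - <<'E'
from h import *
need([.5582,.3377,.012])
E
```

```text
t: 22.4
position: [0.5601, 0.3378, 0.0177]
tool_rot: [3.124, 0.331, -0.001]
contact_force: [-0.3, 0.4, 0.1]
opening: 0.0855
grasp_force: 0.0
t 22.4 at [0.5601 0.3378 0.0177] yaw 12.08 tilt [-0.0004 -0.0003] units [-0.08 -0.01  0.23]
```

```bash
python3 -m jog '[[-0.06,0,0.22,0,1],[0,0,0,0,0.5],[0,0,0,0,0],[0,0,0,0,0],[0,0,0,0,0],[0,0,0,0,0],[0,0,0,0,0]]' 60
python3 -m jog '[[0,0,-0.3,0,0],[0,0,-0.8,0,0],[0,0,-1,0,0],[0,0,-1,-1,0],[0,0,-1,-1,0],[0,0,-1,-1,0],[0,0,-1,-1,0],[0,0,-0.8,-1,0],[0,0,-0.6,-1,0],[0,0,0,-1,0],[0,0,0,-0.1,0],[0,0,0,0,0]]'
python3 - <<'E'
from h import *
need([.575,-.1353,.2])
im=eyes.get_image("wrist");cv2.imwrite("pics/w9.png",im)
E
```

```text
t: 23.1
position: [0.5593, 0.3385, 0.0134]
tool_rot: [-3.123, -0.332, -0.002]
contact_force: [-0.1, 0.3, 5.7]
opening: 0.038
grasp_force: 61.1
t: 24.3
position: [0.5573, 0.3374, 0.1981]
tool_rot: [2.875, 1.266, -0.005]
contact_force: [0.1, 0.5, -4.0]
opening: 0.0379
grasp_force: 61.0
t 24.3 at [0.5573 0.3374 0.1981] yaw 47.53 tilt [-0.0031 -0.0015] units [-13.47  13.29  -0.05]
```

```bash
python3 - <<'E'
from h import *
im=cv2.imread("pics/w9.png");g=cv2.cvtColor(im,cv2.COLOR_BGR2GRAY)
T=tool();z=T[2,3]-.0125+.038;o=T[:3,3].copy();o[2]=z
for d in(-.02,0,.02):print(d,np.round(proj("wrist",[o+T[:3,0]*d])[0],1))
p=proj("wrist",[o])[0].astype(int);prof=g[:,p[0]-4:p[0]+5].mean(1).astype(int)
print(p);print(list(enumerate(prof))[120:420:3])
E
```

```text
-0.02 [287.5 349.1]
0 [287.6 307.1]
0.02 [287.7 261. ]
[287 307]
[(120, np.int64(160)), (123, np.int64(157)), (126, np.int64(156)), (129, np.int64(157)), (132, np.int64(156)), (135, np.int64(155)), (138, np.int64(158)), (141, np.int64(157)), (144, np.int64(160)), (147, np.int64(164)), (150, np.int64(161)), (153, np.int64(154)), (156, np.int64(151)), (159, np.int64(158)), (162, np.int64(158)), (165, np.int64(154)), (168, np.int64(159)), (171, np.int64(159)), (174, np.int64(159)), (177, np.int64(161)), (180, np.int64(159)), (183, np.int64(158)), (186, np.int64(153)), (189, np.int64(157)), (192, np.int64(156)), (195, np.int64(154)), (198, np.int64(151)), (201, np.int64(154)), (204, np.int64(155)), (207, np.int64(152)), (210, np.int64(151)), (213, np.int64(152)), (216, np.int64(151)), (219, np.int64(151)), (222, np.int64(149)), (225, np.int64(151)), (228, np.int64(152)), (231, np.int64(94)), (234, np.int64(60)), (237, np.int64(60)), (240, np.int64(60)), (243, np.int64(60)), (246, np.int64(63)), (249, np.int64(59)), (252, np.int64(59)), (255, np.int64(59)), (258, np.int64(59)), (261, np.i
[... 428 characters left out ...]
(148)), (324, np.int64(147)), (327, np.int64(146)), (330, np.int64(145)), (333, np.int64(143)), (336, np.int64(142)), (339, np.int64(140)), (342, np.int64(142)), (345, np.int64(174)), (348, np.int64(232)), (351, np.int64(234)), (354, np.int64(234)), (357, np.int64(231)), (360, np.int64(233)), (363, np.int64(232)), (366, np.int64(233)), (369, np.int64(231)), (372, np.int64(232)), (375, np.int64(229)), (378, np.int64(228)), (381, np.int64(229)), (384, np.int64(213)), (387, np.int64(39)), (390, np.int64(16)), (393, np.int64(15)), (396, np.int64(16)), (399, np.int64(17)), (402, np.int64(17)), (405, np.int64(17)), (408, np.int64(16)), (411, np.int64(17)), (414, np.int64(17)), (417, np.int64(17))]
```

```bash
python3 -m jog '[[-0.3,0.3,0,0,0],[-0.6,0.6,0,0,0],[-1,1,0,0,0],[-1,1,0,0,0],[-1,1,0,0,0],[-1,1,0,0,0],[-1,1,0,0,0],[-1,1,0,0,0],[-1,1,0,0,0],[-1,1,0,0,0],[-1,1,0,0,0],[-1,1,0,0,0]]' && python3 -m jog '[[-1,1,0,0,0],[-0.9,0.8,0,0,0],[-0.5,0.5,0,0,0],[-0.2,0.1,0,0,0],[0,0,0,0,0],[0,0,0,0,0],[0,0,0,0,0]]'
python3 - <<'E'
from h import *
need([.5746,-.1358,.15])
im=eyes.get_image("wrist");cv2.imwrite("pics/w10.png",im)
g=cv2.cvtColor(im,cv2.COLOR_BGR2GRAY);m=(g<55).astype(np.uint8);n,l,st,ce=cv2.connectedComponentsWithStats(m)
z=tool()[2,3]-.0125+.005
for i in range(1,n):
    if st[i,4]>150:
        c=max(cv2.findContours((l==i).astype(np.uint8),0,1)[0],key=cv2.contourArea);b=cv2.boxPoints(cv2.minAreaRect(c));P=ray("wrist",b,z)
        e=[(np.linalg.norm(P[(j+1)%4]-P[j]),np.degrees(np.arctan2(*(P[(j+1)%4]-P[j])[1::-1]))%90) for j in range(4)]
        print(st[i],ce[i].round(),[(round(a*1e3),round(w,1)) for a,w in e])
E
```

```text
t: 25.55
position: [0.5753, -0.049, 0.1994]
tool_rot: [-2.875, -1.267, 0.001]
contact_force: [0.9, 0.9, -3.7]
opening: 0.0382
grasp_force: 61.0
t: 26.25
position: [0.5766, -0.1339, 0.1997]
tool_rot: [-2.873, -1.27, 0.0]
contact_force: [0.3, 0.8, -3.4]
opening: 0.0383
grasp_force: 61.1
t 26.25 at [ 0.5766 -0.1339  0.1997] yaw 47.71 tilt [-0.0003  0.0007] units [-0.11 -0.01  1.99]
[ 394    0   61   57 2228] [422.  27.] [(23, np.float64(47.8)), (20, np.float64(56.2)), (24, np.float64(47.8)), (20, np.float64(53.2))]
[453  86  36  35 399] [465. 102.] [(14, np.float64(36.4)), (14, np.float64(31.2)), (14, np.float64(38.0)), (14, np.float64(30.7))]
[478 125  36  33 382] [489. 139.] [(14, np.float64(23.6)), (13, np.float64(19.7)), (14, np.float64(25.0)), (14, np.float64(18.9))]
[ 141  224   96   22 1132] [189. 234.] [(6, np.float64(34.6)), (44, np.float64(40.9)), (6, np.float64(39.3)), (45, np.float64(40.8))]
[    0   245   560   175 41040] [290. 367.] [(113, np.float64(33.2)), (265, np.float64(47.8)), (112, np.float64(61.6)), (320, np.float64(47.9))]
[   0  315   55   56 1272] [ 24. 345.] [(14, np.float64(6.0)), (34, np.float64(0.1)), (15, np.float64(8.6)), (35, np.float64(89.1))]
```

The disc yaw in hand is 40.8° and the spindle is at about 40.5°. I lower it gently.

```bash
python3 -m jog '[[-0.1,0,0.2,0,0],[0,0,0.5,0,0],[0,0,0.5,0,0],[0,0,0.5,0,0],[0,0,0.3,0,0],[0,0,0,0,0],[0,0,0,0,0]]';python3 -m jog '[[0,0,0.1,0,0],[0,0,0.1,0,0],[0,0,0,0,0]]';python3 -m jog '[[0,0,0.08,0,0],[0,0,0,0,0]]';python3 -m jog '[[0,0,0.06,0,0],[0,0,0,0,0]]'
```

```text
t: 27.0
position: [0.5749, -0.1372, 0.1494]
tool_rot: [-2.874, -1.268, 0.001]
contact_force: [-0.1, -0.7, -3.8]
opening: 0.0382
grasp_force: 61.0
t: 27.3
position: [0.5749, -0.1372, 0.1447]
tool_rot: [-2.874, -1.268, 0.0]
contact_force: [-0.2, -0.9, -4.2]
opening: 0.0383
grasp_force: 61.1
t: 27.5
position: [0.5749, -0.1371, 0.1426]
tool_rot: [-2.874, -1.268, 0.0]
contact_force: [0.0, 0.2, -4.2]
opening: 0.0381
grasp_force: 61.1
t: 27.7
position: [0.5748, -0.1372, 0.1411]
tool_rot: [-2.874, -1.268, 0.0]
contact_force: [-0.3, -0.5, -4.1]
opening: 0.0379
grasp_force: 61.1
```

```bash
python3 -m jog '[[0.03,-0.03,0.04,0,0],[0,0,0,0,0]]';python3 -m jog '[[0,0,0.06,0,0],[0,0,0,0,0]]';python3 -m jog '[[0,0,0.06,0,0],[0,0,0,0,0]]';python3 -m jog '[[0,0,0.06,0,0],[0,0,0,0,0]]'
```

```text
t: 27.9
position: [0.5748, -0.136, 0.1401]
tool_rot: [-2.874, -1.268, 0.0]
contact_force: [-0.1, -0.1, -4.6]
opening: 0.038
grasp_force: 61.1
t: 28.1
position: [0.5752, -0.1361, 0.1388]
tool_rot: [2.874, 1.268, 0.001]
contact_force: [0.6, 1.1, -2.7]
opening: 0.038
grasp_force: 61.1
t: 28.3
position: [0.5756, -0.136, 0.1378]
tool_rot: [2.874, 1.268, 0.002]
contact_force: [0.6, 0.8, -1.3]
opening: 0.0379
grasp_force: 61.4
t: 28.5
position: [0.5755, -0.1358, 0.1358]
tool_rot: [2.874, 1.268, 0.003]
contact_force: [1.5, 1.8, -1.8]
opening: 0.0382
grasp_force: 61.2
```

```bash
python3 -m jog '[[0,0,0.06,0,0],[0,0,0.06,0,0],[0,0,0,0,0]]';python3 -m jog '[[0,0,0.06,0,0],[0,0,0.06,0,0],[0,0,0,0,0]]';python3 -m jog '[[0,0,0.05,0,0],[0,0,0,0,0]]';python3 -m jog '[[0,0,0.03,0,0],[0,0,0,0,0]]'
```

```text
t: 28.8
position: [0.5755, -0.1358, 0.1327]
tool_rot: [2.874, 1.268, 0.002]
contact_force: [2.9, 3.4, -3.9]
opening: 0.0381
grasp_force: 61.2
t: 29.1
position: [0.5755, -0.1358, 0.1299]
tool_rot: [-2.874, -1.268, -0.002]
contact_force: [3.5, 4.2, -1.6]
opening: 0.0379
grasp_force: 61.3
t: 29.3
position: [0.5755, -0.1358, 0.1287]
tool_rot: [-2.874, -1.268, -0.002]
contact_force: [3.3, 4.6, -0.7]
opening: 0.038
grasp_force: 61.4
t: 29.5
position: [0.5755, -0.1358, 0.1281]
tool_rot: [-2.874, -1.268, -0.002]
contact_force: [2.7, 4.5, -0.7]
opening: 0.0385
grasp_force: 61.4
```

```bash
python3 -m jog '[[0.03,0,0.03,0,0],[0,0,0,0,0]]';python3 -m jog '[[0,0,0.03,0,0],[0,0,0,0,0]]';python3 -m jog '[[0,0,0.03,0,0],[0,0,0,0,0]]'
```

```text
t: 29.7
position: [0.5757, -0.1356, 0.1274]
tool_rot: [2.874, 1.268, 0.0]
contact_force: [2.6, 4.3, 1.0]
opening: 0.0381
grasp_force: 61.5
t: 29.9
position: [0.5757, -0.1356, 0.1273]
tool_rot: [2.874, 1.268, 0.001]
contact_force: [1.0, 3.8, 4.1]
opening: 0.0382
grasp_force: 62.0
t: 30.1
position: [0.5757, -0.1357, 0.1273]
tool_rot: [2.874, 1.268, 0.0]
contact_force: [-1.3, 4.6, 8.3]
opening: 0.0381
grasp_force: 62.3
```

```bash
python3 -m jog '[[0,0,-0.05,0,0],[0,0,0,0,1],[0,0,0,0,1],[0,0,0,0,1],[0,0,-0.3,0,1],[0,0,-1,0,1],[0,0,-1,0,1],[0,0,-1,0,1],[0,0,0,0,1],[0,0,0,0,1]]'
python3 - <<'E'
from h import *
need([.575,-.135,.2])
im=eyes.get_image("wrist");cv2.imwrite("pics/w11.png",im)
g=cv2.cvtColor(im,cv2.COLOR_BGR2GRAY);m=(g<55).astype(np.uint8);n,l,st,ce=cv2.connectedComponentsWithStats(m)
for i in range(1,n):
    if 100<st[i,4]<2000:
        c=max(cv2.findContours((l==i).astype(np.uint8),0,1)[0],key=cv2.contourArea);b=cv2.boxPoints(cv2.minAreaRect(c));P=ray("wrist",b,.119)
        e=[(np.linalg.norm(P[(j+1)%4]-P[j]),np.degrees(np.arctan2(*(P[(j+1)%4]-P[j])[1::-1]))%90) for j in range(4)]
        print(st[i],P.mean(0).round(4),[(round(a*1e3),round(w,1)) for a,w in e])
a=cv2.imread("pics/top0.png");b=eyes.get_image("top");d=(cv2.absdiff(a,b).max(2)>40).astype(np.uint8)
d=cv2.morphologyEx(d,cv2.MORPH_OPEN,np.ones((3,3)));n,_,st,ce=cv2.connectedComponentsWithStats(d)
print([(st[i].tolist()) for i in range(1,n) if st[i,4]>25])
E
```

```text
t: 31.1
position: [0.5757, -0.1359, 0.2101]
tool_rot: [2.873, 1.268, 0.001]
contact_force: [-0.7, -0.8, 0.7]
opening: 0.0855
grasp_force: 0.0
t 31.1 at [ 0.5757 -0.1359  0.2101] yaw 47.62 tilt [ 0.0014 -0.0008] units [ 0.01 -0.05  0.4 ]
[444  83  36  34 419] [ 0.7091 -0.1546  0.119 ] [(22, np.float64(47.7)), (21, np.float64(57.4)), (23, np.float64(47.7)), (20, np.float64(55.6))]
[468 120  35  32 392] [ 0.7079 -0.1843  0.119 ] [(22, np.float64(47.7)), (21, np.float64(58.5)), (23, np.float64(47.7)), (20, np.float64(56.9))]
[318 231  60  14 492] [ 0.5942 -0.1796  0.119 ] [(7, np.float64(43.5)), (43, np.float64(41.0)), (7, np.float64(46.6)), (44, np.float64(41.0))]
[[375, 142, 89, 77, 3718], [378, 152, 12, 10, 82], [353, 173, 60, 155, 3609], [461, 187, 9, 8, 55], [163, 206, 22, 12, 104], [189, 207, 6, 11, 42], [244, 209, 43, 53, 1104], [342, 209, 9, 8, 33], [203, 213, 10, 3, 30], [454, 213, 6, 10, 48], [440, 220, 15, 32, 357], [379, 232, 5, 7, 27], [414, 254, 44, 59, 1093], [248, 299, 36, 35, 962], [448, 312, 66, 21, 933], [411, 316, 35, 18, 399], [252, 329, 146, 91, 5262], [292, 380, 24, 10, 179], [319, 383, 5, 8, 31], [426, 409, 10, 11, 63]]
```

```bash
python3 -c "
from rig import close_job
print(close_job())"
```

```text
the job is handed in; nothing more can be done
None
```

The ejector plate, spacer ring and slicing disc are fitted on the spindle in that order, each at its home height by the tool reading. Contact forces stayed around 10 N. I let go of everything, moved the arm clear and handed the job in at about 31 s. No verdict came back.

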